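# Open the new bar scale's carton and switch the scale on

### The arm

A 7-joint arm with a two-finger parallel gripper is mounted at the origin on the work surface. World frame = base frame: x ahead of the robot, y to its left, z up, the work surface at z = 0. Lengths are in m, angles in rad, forces in N, time in s.
With the tool pointing down it reaches from about 0.4 to 0.925 m from the base axis. Payload 5.6 kg.
Tool frame: the origin (TCP) lies midway between the tips of the shut fingers; the grasp point (between the pads) lies 19 mm behind it; z points along the fingers, y is the line along which they close (so a half turn about z gives the same grasp; the last joint's range is limited). The gripper opens to 85 mm and grips with 20 to 120 N. Pads are 22 mm wide; open, the fingers measure 114 mm over their backs; the gripper's body (76 mm by 85 mm) begins 54 mm behind the grasp point. The pads swing forward as they close: fully open they stand 13 mm farther back than shut.
Start: joints at [1.192, 0.468, -0.012, 1.603, 0.006, 1.071, -0.056], TCP at [0.214, -0.614, 0.231] pointing down, gripper open.
Joint ranges: [-2.53, 2.53], [-0.31, 2.02], [-1.57, 1.55], [0.28, 2.44], [-1.29, 4.43], [0.15, 1.84], [-2.92, 2.92]. Speed limits (rad/s): [2.57, 2.57, 3.14, 3.14, 3.14, 3.14, 3.14].

### API

Orientations are given as a rotation vector (axis times angle).
In Python, from bench import ctrl, imaging gives the robot as it stands.
- The arm moves only by the tool step_arm, never from a script. Its argument "moves" is a list that holds one entry, the list of rows, each a list of 4 numbers: the shift along the tool's x, y, z in mm, then the turn about the tool's z in rad. In form: [[[x, y, z, twist], ...]]. A call has exactly 8 rows; each row shifts and turns the commanded pose from where the row before left it, along the tool's axes as they then stand; what a row does not reach is not made up. A row lasts 1/12 s, in which the tool goes at most 41.7 mm and 7.16 degrees, less where a joint would pass 70% of its speed; a pose out of reach is approached as far as the arm can. A call with a gripper value outside its range is refused whole. "jaw" is the opening, from 0 (shut) to 1 (fully open), set as the call begins (left out, the last holds). The fingers move at their own pace and stop on an object; "newtons" is the grip in N (left out, the last holds). Time passes only in rows, so rows that do not move let the fingers close, or fill a call up. It gives the time, the measured TCP pose, the force, the opening and the grip force at its end, in the units of the state.
- ctrl.state(): the state, without advancing time (a new reading comes with each control period).
- imaging.get_image(name): name is "side" or "top" or "wrist"; returns a dict with "color" (400x640x3 uint8, blue, green, red), "fx", "fy", "cx", "cy" (pixels), "position" and "rotation" of the camera in the world. Camera axes: x right, y down, z forward; pixel columns grow to the right and rows downward; lengths in m; the calibration is good to about 2 mm. The wrist camera is an equidistant fisheye: a pixel r from the principal point sees the ray r / f radians off the axis. A picture is of the moment at which its call begins. There is no depth.
- ctrl.sign_off(): hands the job in; it is judged then, once.
The state is a dict: "time_s": time; "qpos": joint angles; "joint_velocities": joint speeds; "effort": joint torques, N m; "ee_pos": TCP position; "eef_rot": TCP orientation; "contact_force": force on the tool from outside, world axes, zero at the start; "wrist_torque": the same for the moment, N m; "gripper_width": finger opening in m; "grip_force": force on a finger pad.
Only numpy, scipy, OpenCV 4.12 (cv2) and the standard library are available. Lean on these libraries where they do the work, as an engineer would, in place of code of your own. Each camera call takes 0.05 s, during which the arm holds its last target. There are 200 camera calls.

### The job

A new coffee scale has come in this carton, its tape already cut and its two long flaps standing ajar. Fold both flaps right back, well past upright so that they stay open, then slide the scale's little recessed switch all the way over to its ON end, where the small raised dot is. Let go and leave the scale running in its carton, and do not disturb the pitcher, the cup and the tamper standing around it.

Things in the scene. Friction and masses are not known exactly. Their poses are not given: they have to be found in the camera images.
- carton: Brown cardboard carton, fixed to the counter: 220 (x) x 240 (y) x 100 mm high. Origin: centre of its underside; z up. Its two long flaps are hinged along the rims at its +y and -y sides. The two short end flaps are already folded down outside the +x and -x walls (within 20 mm of them) and need nothing. A paper tray fills it to 45 mm above the counter; the scale lies on that.
- flap_left (a joint): Angle (rad) of the +y flap: 0 flat shut, 1.57 upright, 2.5 folded back to its stop. Cardboard panel 5 mm thick, 210 mm along carton x, 85 mm from hinge to free edge; hinge line along carton x at carton y = +120 mm, z = 100 mm, on the flap's underside. Starts ajar at 0.4 to 0.8. Its fold is stiff (0.04 N m): it stays at any angle where it is left.
- flap_right (a joint): The same for the mirror-image flap on the carton's -y side (hinge line at carton y = -120 mm, z = 100 mm): 0 = shut, grows as it opens outward to 2.5. Even when shut, a gap of 70 mm stays between the free edges of the two flaps.
- flap_left_edge (a point): Middle of the free edge of the +y flap, on its underside.
- flap_right_edge (a point): Middle of the free edge of the -y flap, on its underside.
- scale: Black coffee scale, 160 (x) x 150 (y) x 30 mm, held firmly by the tray; origin: centre of its underside, 45 mm above the counter (its top is 25 mm below the carton's rim). A steel weighing plate 130 x 85 mm, 3 mm proud, covers the -y part of its top. The switch recess is in the +y part, under the +y flap, with a green display off the recess's -x end.
- recess (a point): Centre of the floor of the rectangular finger recess in the scale's top, at scale x = 0, y = +43, z = +22 mm; axes as the scale's. The recess is 70 mm along x, 46 mm across y and 8 mm deep. Its +x end is the ON end, marked by a raised round dot (10 mm across, 1.5 mm high) 17 mm beyond it.
- switch (a joint): Travel in m of the slide switch in that recess along the scale's +x: 0 = off, 0.014 = fully on, at its stop by the recess's +x end. It starts at 0 to 0.002, needs about 1.5 N and stays where it is left.
- nub (a point): Middle of the top of the switch's grey ribbed nub: 10 (x) x 18 (y) x 8 mm high, top flush with the scale's case. Off, it stands at scale x = +15, y = +43 mm; on, at x = +29 mm. The longer empty part of the recess (45 mm), on the display side of the nub, is where a fingertip goes in to push the nub towards the dot.
- pitcher: Bystander: steel milk pitcher with a handle, 76 mm across, 95 mm high, loose; origin at its underside centre.
- cup: Bystander: white ceramic mug, 84 mm across, 62 mm high, loose; origin at its underside centre.
- tamper: Bystander: steel coffee tamper, 58 mm across, 80 mm high, loose; origin at its underside centre.

How it is judged:
By the outcome, as a careful person would: the job done as asked, in the order asked, and still so for the second after the job is handed in, with the robot touching nothing.
It also fails if it takes over 61 s, if anything falls off the work surface, if the arm or the gripper's body presses on something with over 40 N, if the wrist force passes 120 N, or if a joint passes its speed limit or range.

## Working session

There is one attempt and no reset: what is moved stays moved. The work goes in short steps, Python scripts to look and compute and a tool call to move; the robot and the scene stay as the last step left them, time stands still between calls to the robot, and variables do not carry over. Pictures are saved under pics/ and viewed, at most 10 in all, crops included, and the job is handed in when it is done.

Besides the shell and the picture viewer there is one more tool, called after "Emit:" as name(argument=value, ...) on one line, values as JSON. step_arm: Moves the arm, as the interface text tells. Its arguments: {"type":"object","properties":{"moves":{"type":"array"},"jaw":{"type":"number"},"newtons":{"type":"number"}},"required":["moves"]}

```bash
ls; mkdir -p pics; python3 - <<'E'
from bench import ctrl, imaging
import cv2,numpy as np
s=ctrl.state();print(s['time_s'],s['ee_pos'],s['eef_rot'],s['gripper_width'])
for n in('top','side'):
    d=imaging.get_image(n);cv2.imwrite(f'pics/{n}0.png',d['color'])
    print(n,d['fx'],d['fy'],d['cx'],d['cy'],d['position'],np.round(d['rotation'],4).tolist())
E
```

```text
pics
0.0 [ 0.21391332 -0.61316912  0.23030303] [-3.09567134e+00 -5.24518079e-01  7.17547558e-04] 0.08542413708292204
top 437.4569007707062 437.4569007707062 327.349643979549 199.202647743826 [0.47414202 0.01046743 1.09447024] [-2.1662, 2.1283, -0.1675]
side 485.4294131340293 485.4294131340293 317.6856815878561 197.96853587848486 [0.41976565 0.9857064  0.87192662] [-0.269, 2.7176, -1.3215]
```

View pics/top0.png

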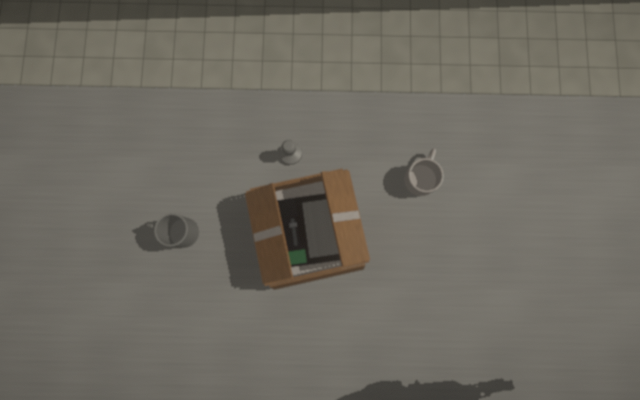

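View pics/side0.png

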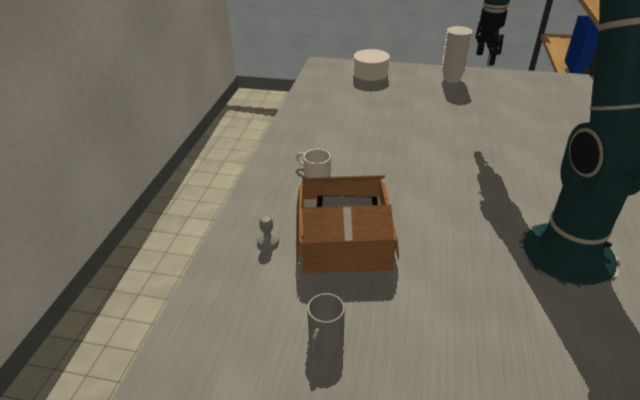

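The top view shows the carton centred near pixel (308,228), with the display at (298,257), so carton +x points roughly up the image. The pitcher is at (172,231), the mug at (426,176) and the tamper at (290,150). I'll enlarge the carton.

```bash
cat > h.py <<'E'
import cv2,numpy as np
from scipy.spatial.transform import Rotation as R
from bench import ctrl, imaging
def rot(d):
    r=np.array(d['rotation']); return r if r.shape==(3,3) else R.from_rotvec(r).as_matrix()
def ray(d,u,v):
    c=rot(d)@np.array([(u-d['cx'])/d['fx'],(v-d['cy'])/d['fy'],1.]); return np.array(d['position']),c
def onz(d,u,v,z):
    p,c=ray(d,u,v); return p+c*(z-p[2])/c[2]
def proj(d,P):
    q=rot(d).T@(np.array(P)-d['position']); return np.array([d['fx']*q[0]/q[2]+d['cx'],d['fy']*q[1]/q[2]+d['cy']])
def crop(d,x0,y0,x1,y1,k,name):
    c=cv2.resize(d['color'][y0:y1,x0:x1],None,fx=k,fy=k,interpolation=cv2.INTER_CUBIC)
    cv2.imwrite(name,cv2.convertScaleAbs(255*(c/255.)**0.6,alpha=1.2))
E
python3 - <<'E'
from h import *
d=imaging.get_image('top');crop(d,240,160,380,295,4,'pics/c1.png')
for n,u,v,z in(('pitcher',172,231,.095),('cup',426,176,.062),('tamper',290,147,.08)):print(n,onz(d,u,v,z).round(3))
hsv=cv2.cvtColor(d['color'],cv2.COLOR_BGR2HSV)
m=cv2.inRange(hsv,(45,80,20),(85,255,255));m[:,:270]=0
ys,xs=np.nonzero(m);print('display',xs.mean(),ys.mean(),len(xs),onz(d,xs.mean(),ys.mean(),.075))
E
```

```text
pitcher [0.544 0.357 0.095]
cup [ 0.69  -0.232  0.062]
tamper [0.75  0.096 0.08 ]
display 297.0054644808743 256.4535519125683 183 [0.49197398 0.07248055 0.075     ]
```

View pics/c1.png

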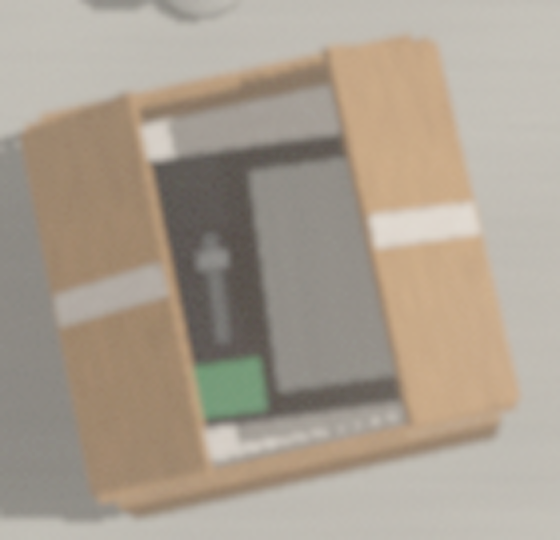

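The crop shows the flap hinge corners at crop (25,130), (100,500), (435,40) and (518,405). The free edges run (128,95)-(210,468) and (328,50)-(410,425), and the nub is at (212,260).

```bash
cat > m.py <<'E'
from h import *
from scipy.optimize import brentq
d=imaging.get_image('top')
P=lambda x,y,z:onz(d,240+(x+.5)/4-.5,160+(y+.5)/4-.5,z)
L1,L0,R1,R0=[P(*q,.102) for q in((25,130),(100,500),(435,40),(518,405))]
print('L len',np.linalg.norm(L1-L0),'R len',np.linalg.norm(R1-R0),'w',np.linalg.norm(L1-R1),np.linalg.norm(L0-R0))
a=(L1-L0)+(R1-R0);yaw=np.arctan2(a[1],a[0]);b=(L1+L0-R1-R0);print('yaw',yaw,np.arctan2(-b[0],b[1]))
c=(L0+L1+R0+R1)/4;print('c',c)
ex=np.array([np.cos(yaw),np.sin(yaw),0]);ey=np.array([-ex[1],ex[0],0])
loc=lambda p:np.array([(p-c)@ex,(p-c)@ey])
for s,e in((1,[(128,95),(210,468)]),(-1,[(328,50),(410,425)])):
    for q in e:
        f=lambda t:s*loc(P(*q,.1+.085*np.sin(t)))[1]-(.12-.085*np.cos(t))
        ts=np.linspace(0.2,1.2,6);print(s,[round(f(t),4) for t in ts])
for n,q,z in(('nub',(212,260),.075),('disp',(231,387),.075),('plate',(248,172),.078),('plate',(276,392),.078)):
    print(n,P(*q,z).round(4),loc(P(*q,z)).round(4))
E
python3 m.py
```

```text
L len 0.21399660878833052 R len 0.2143144296118254 w 0.24175660966502877 0.23938307291937436
yaw 0.2350254789447221 0.23830199432251517
c [0.56039177 0.04978575 0.102     ]
1 [np.float64(0.0213), np.float64(0.015), np.float64(0.0057), np.float64(-0.0062), np.float64(-0.0203), np.float64(-0.0361)]
1 [np.float64(0.0186), np.float64(0.0123), np.float64(0.0031), np.float64(-0.0088), np.float64(-0.0229), np.float64(-0.0386)]
-1 [np.float64(0.0217), np.float64(0.016), np.float64(0.0073), np.float64(-0.0042), np.float64(-0.0179), np.float64(-0.0333)]
-1 [np.float64(0.0207), np.float64(0.015), np.float64(0.0063), np.float64(-0.0052), np.float64(-0.0189), np.float64(-0.0344)]
nub [0.5655 0.0847 0.075 ] [0.0131 0.0328]
disp [0.4922 0.0716 0.075 ] [-0.0613  0.0371]
plate [0.6173 0.0649 0.078 ] [0.0588 0.0014]
plate [0.4897 0.0455 0.078 ] [-0.0697  0.0123]
```

Carton centre is (0.560, 0.050) with yaw 0.236. The flaps are at about 0.7 rad, and the lengths match the given sizes. The scale yaw is about 0.15. Next I shut the fingers, turn to the carton's yaw and move above its centre.

Emit:
step_arm(moves=[[[0, 0, 0, 0.1], [23, -27, 0, 0], [23, -27, 0, 0], [23, -27, 0, 0], [23, -27, 0, 0], [23, -27, 0, 0], [23, -27, 0, 0], [23, -27, 0, 0]]], jaw=0, newtons=30)

```text
time_s: 0.87
ee_pos: [0.327, -0.3906, 0.2313]
eef_rot: [3.12, 0.369, -0.0]
contact_force: [-0.0, -0.7, -0.1]
gripper_width: -0.0001
grip_force: 0.0
```

Emit:
step_arm(moves=[[[23, -27, 0, 0], [23, -27, 0, 0], [23, -27, 0, 0], [23, -27, 0, 0], [23, -27, 0, 0], [23, -27, 0, 0], [23, -27, 0, 0], [23, -27, 0, 0]]])

```text
time_s: 1.53
ee_pos: [0.4554, -0.1377, 0.2314]
eef_rot: [3.119, 0.369, 0.0]
contact_force: [-0.3, -0.9, -0.2]
gripper_width: -0.0
grip_force: 0.0
```

Emit:
step_arm(moves=[[[23, -27, 0, 0], [23, -27, 0, 0], [23, -27, 0, 0], [23, -27, 0, 0], [23, -27, 0, 0], [23, -27, 0, 0], [0, 0, 0, 0], [0, 0, 0, 0]]])

```text
time_s: 2.2
ee_pos: [0.5514, 0.0528, 0.2309]
eef_rot: [-3.118, -0.376, 0.001]
contact_force: [-0.9, -1.7, 0.8]
gripper_width: -0.0
grip_force: 0.0
```

```bash
cat >> h.py <<'E'
C=np.array([.5604,.0498,0]);YC=.236
def st(c=C,yaw=YC):
    s=ctrl.state();p=R.from_euler('z',-yaw).apply(np.array(s['ee_pos'])-c);X=R.from_rotvec(s['eef_rot']).as_matrix()
    print('t',s['time_s'],'w',np.round(s['ee_pos'],4),'local mm',(p*1000).round(1),'yaw',np.arctan2(X[1,0],X[0,0]).round(4),'zdir',X[:,2].round(3),'F',np.round(s['contact_force'],1),'gw',s['gripper_width'])
E
python3 -c "from h import *;st()"
```

```text
t 2.2 w [0.5514 0.0528 0.2309] local mm [ -8.    5.  230.9] yaw 0.2401 zdir [-0.001  0.001 -1.   ] F [-0.9 -1.7  0.8] gw -2.8895143941500213e-05
```

Emit:
step_arm(moves=[[[0, 0, 20, 0], [0, 0, 30, 0], [0, 0, 30, 0], [0, 0, 20, 0], [0, 0, 0, 0], [0, -8, 0, 0], [0, -8, 0, 0], [0, -8, 0, 0]]])

```text
time_s: 2.87
ee_pos: [0.5467, 0.0746, 0.1331]
eef_rot: [-3.12, -0.369, -0.005]
contact_force: [-0.2, 0.6, 0.1]
gripper_width: -0.0002
grip_force: 0.0
```

Emit:
step_arm(moves=[[[0, -8, 0, 0], [0, -8, 0, 0], [0, -8, 0, 0], [0, -8, 0, 0], [0, -8, 0, 0], [0, -8, 0, 0], [0, -8, 0, 0], [0, -8, 0, 0]]])

```text
time_s: 3.53
ee_pos: [0.5372, 0.1252, 0.1411]
eef_rot: [3.105, 0.353, 0.014]
contact_force: [-19.3, -37.1, 86.4]
gripper_width: -0.0
grip_force: 47.0
```

Emit:
step_arm(moves=[[[0, -8, 0, 0], [0, -8, 0, 0], [0, -8, 0, 0], [0, -8, 0, 0], [0, -8, 0, 0], [0, -6, 0, 0], [0, 0, 0, 0], [0, 0, 0, 0]]])

```text
time_s: 4.2
ee_pos: [0.5193, 0.1811, 0.1305]
eef_rot: [3.119, 0.371, -0.003]
contact_force: [-0.1, -0.3, 0.2]
gripper_width: -0.0
grip_force: 0.0
```

```bash
python3 - <<'E'
from h import *
st()
a=imaging.get_image('top');b=imaging.get_image('side')
crop(a,230,150,390,300,3,'pics/t2.png');crop(b,250,130,430,300,3,'pics/s2.png')
x=cv2.imread('pics/t2.png');y=cv2.imread('pics/s2.png');h=max(len(x),len(y))
o=np.hstack([cv2.copyMakeBorder(i,0,h-len(i),0,0,0) for i in(x,y)]);cv2.imwrite('pics/v2.png',cv2.resize(o,(800,int(h*800/o.shape[1]))))
E
```

```text
t 4.2 w [0.5193 0.1811 0.1305] local mm [ -9.3 137.3 130.5] yaw 0.2369 zdir [-0.002 -0.    -1.   ] F [-0.1 -0.3  0.2] gw -3.017018982547326e-05
```

View pics/v2.png

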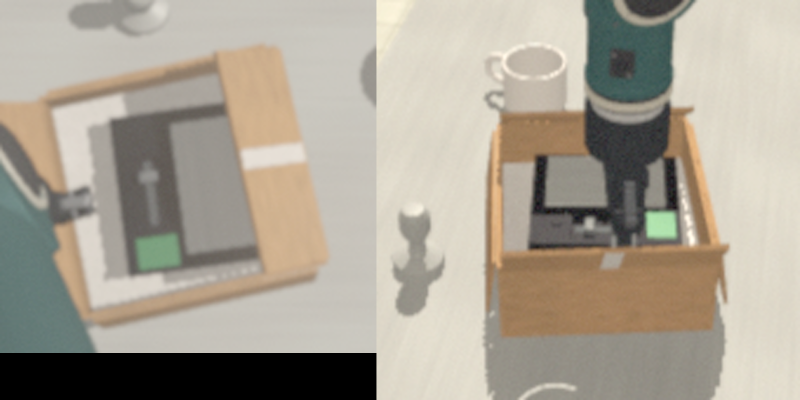

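Both views show the left flap folded back behind the finger, with the scale and nub in view. That sweep had an 86 N upward spike, from the flap's edge rising under the finger knuckle. For the right flap I'll keep the tip just under the free edge and raise it as the flap opens.

Emit:
step_arm(moves=[[[0, 0, -30, 0], [0, 0, -30, 0], [0, 25, 0, 0], [0, 30, 0, 0], [0, 30, 0, 0], [0, 30, 0, 0], [0, 22, 0, 0], [0, 0, 25, 0]]])

```text
time_s: 4.97
ee_pos: [0.5562, 0.041, 0.1692]
eef_rot: [3.118, 0.355, 0.012]
contact_force: [0.7, 0.2, 0.2]
gripper_width: -0.0
grip_force: 0.0
```

Emit:
step_arm(moves=[[[0, 0, 20, 0], [0, 0, 0, 0], [0, 6, 0, 0], [0, 6, 0, 0], [0, 6, 0, 0], [0, 6, 0, 0], [0, 6, 0, 0], [0, 0, 0, 0]]])

```text
time_s: 5.63
ee_pos: [0.5598, 0.0163, 0.1468]
eef_rot: [3.119, 0.366, 0.002]
contact_force: [0.7, -0.1, -0.1]
gripper_width: -0.0001
grip_force: 0.0
```

```bash
python3 - <<'E'
from h import *
st()
b=imaging.get_image('side');crop(b,270,110,420,290,3,'pics/s3.png')
E
```

```text
t 5.6333 w [0.5598 0.0163 0.1468] local mm [ -8.4 -32.4 146.8] yaw 0.2334 zdir [ 0.001 -0.001 -1.   ] F [ 0.7 -0.1 -0.1] gw -0.00011979035765395284
```

View pics/s3.png

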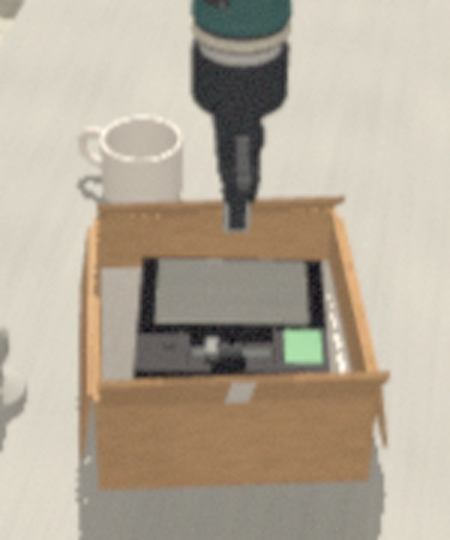

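The side view shows the finger tip in front of the right flap's edge at about (235,225), and the left flap folded out. I continue with a rising sweep.

Emit:
step_arm(moves=[[[0, 5, -1, 0], [0, 5, -2, 0], [0, 5, -2, 0], [0, 5, -2, 0], [0, 5, -2, 0], [0, 5, -2, 0], [0, 5, -2, 0], [0, 5, -2, 0]]])

```text
time_s: 6.35
ee_pos: [0.567, -0.0128, 0.1647]
eef_rot: [-3.111, -0.376, 0.003]
contact_force: [-16.7, 16.7, 30.2]
gripper_width: -0.0001
grip_force: 17.9
```

Emit:
step_arm(moves=[[[0, 6, -2, 0], [0, 6, -2, 0], [0, 6, -1, 0], [0, 6, 0, 0], [0, 6, 0, 0], [0, 6, 0, 0], [0, 6, 0, 0], [0, 6, 0, 0]]])

```text
time_s: 7.02
ee_pos: [0.582, -0.0729, 0.1761]
eef_rot: [3.11, 0.364, 0.01]
contact_force: [-14.0, -11.5, 42.3]
gripper_width: 0.0002
grip_force: 21.3
```

Emit:
step_arm(moves=[[[0, 8, 0, 0], [0, 8, 0, 0], [0, 8, 0, 0], [0, 8, 0, 0], [0, 8, 0, 0], [0, 8, 0, 0], [0, 0, 0, 0], [0, 0, 0, 0]]])

```text
time_s: 7.68
ee_pos: [0.5906, -0.1144, 0.1657]
eef_rot: [-3.12, -0.368, 0.002]
contact_force: [-0.5, -0.3, -0.7]
gripper_width: -0.0002
grip_force: 0.1
```

```bash
python3 -c "from h import *;st()"
```

```text
t 7.6833 w [ 0.5906 -0.1144  0.1657] local mm [  -9.  -166.7  165.7] yaw 0.235 zdir [-0.001  0.    -1.   ] F [-0.5 -0.3 -0.7] gw -0.00019759586540243895
```

Emit:
step_arm(moves=[[[0, 0, -20, 0], [0, 0, -30, 0], [0, 0, -30, 0], [0, 0, 0, 0.085], [-20, 0, 0, 0], [-20, 0, 0, 0], [0, 0, 0, 0], [0, 0, 0, 0]]])

```text
time_s: 8.35
ee_pos: [0.5507, -0.1196, 0.2463]
eef_rot: [3.133, 0.237, -0.0]
contact_force: [0.2, 0.2, -0.4]
gripper_width: 0.0001
grip_force: 0.0
```

```bash
python3 - <<'E'
from h import *
st()
a=imaging.get_image('top');b=imaging.get_image('side')
cv2.imwrite('pics/top4.png',a['color']);cv2.imwrite('pics/side4.png',b['color'])
crop(a,230,150,390,300,3,'pics/t4.png');crop(b,250,130,430,300,3,'pics/s4.png')
x=cv2.imread('pics/t4.png');y=cv2.imread('pics/s4.png');h=max(len(x),len(y))
o=np.hstack([cv2.copyMakeBorder(i,0,h-len(i),0,0,0) for i in(x,y)]);cv2.imwrite('pics/v4.png',cv2.resize(o,(800,int(h*800/o.shape[1]))))
E
```

```text
t 8.35 w [ 0.5507 -0.1196  0.2463] local mm [ -49.  -162.4  246.3] yaw 0.1511 zdir [-0. -0. -1.] F [ 0.2  0.2 -0.4] gw 0.00010676502265746115
```

View pics/v4.png

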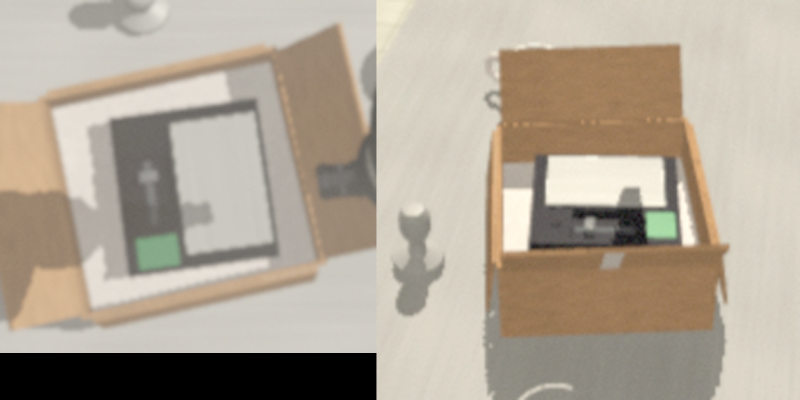

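Both flaps lie folded well back. The scale is fully visible in the top half: case corners are about (110,120), (255,100), (277,258) and (131,275), the nub is at (150,180), and the display is at the bottom. I'll measure the nub on a larger crop.

```bash
python3 - <<'E'
from h import *
a=imaging.get_image('top');crop(a,272,190,352,270,7,'pics/c5.png')
E
```

```text
(no output)
```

View pics/c5.png

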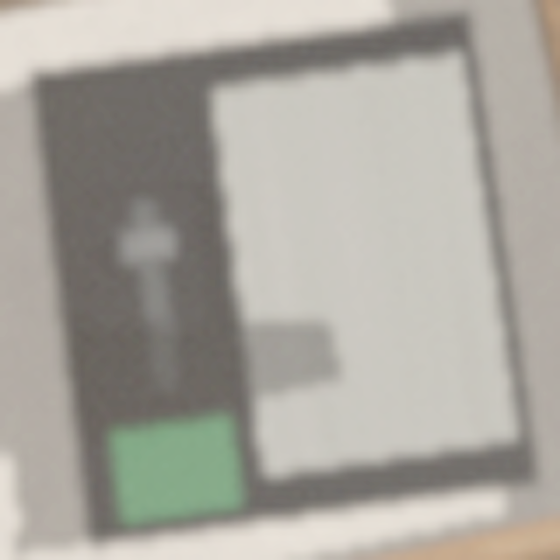

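The crop shows case corners at (38,78), (466,18), (533,478) and (95,540), with the nub at (149,243).

```bash
python3 - <<'E'
from h import *
a=imaging.get_image('top')
P=lambda x,y,z=.075:onz(a,272+(x+.5)/7-.5,190+(y+.5)/7-.5,z)
TL,TR,BR,BL=P(38,78),P(466,18),P(533,478),P(95,540)
print([np.linalg.norm(v).round(4) for v in(TL-BL,TR-BR,TL-TR,BL-BR)])
v=TL-BL+TR-BR;yaw=np.arctan2(v[1],v[0]);c=(TL+TR+BR+BL)/4;c[2]=0
w=TL-TR+BL-BR;print('yaw',yaw,np.arctan2(-w[0],w[1]),'c',c)
Q=R.from_euler('z',-yaw)
print('nub',P(149,243),Q.apply(P(149,243)-c)*1000)
st(c,yaw)
E
```

```text
[np.float64(0.155), np.float64(0.1554), np.float64(0.1455), np.float64(0.1456)]
yaw 0.15574047484639084 0.1579337195608593 c [0.55608696 0.03923898 0.        ]
nub [0.56627075 0.08419647 0.075     ] [17.03396632 42.83374253 75.        ]
t 8.55 w [ 0.552  -0.1194  0.2461] local mm [ -28.7 -156.1  246.1] yaw 0.1515 zdir [ 0.  0. -1.] F [ 0.3  0.3 -0. ] gw -9.378292432031459e-05
```

Emit:
step_arm(moves=[[[3, -33, 0, 0], [3, -33, 0, 0], [3, -33, 0, 0], [3, -33, 0, 0], [3, -33, 0, 0], [3, -34, 0, 0], [0, 0, 30, 0], [0, 0, 30, 0]]])

```text
time_s: 9.22
ee_pos: [0.5408, 0.0835, 0.1873]
eef_rot: [-3.13, -0.245, -0.008]
contact_force: [0.3, -2.1, -0.8]
gripper_width: 0.0001
grip_force: 0.0
```

Emit:
step_arm(moves=[[[0, 0, 30, 0], [0, 0, 30, 0], [0, 0, 20, 0], [0, 0, 10, 0], [0, 0, 6, 0], [0, 0, 0, 0], [0, 0, 0, 0], [0, 0, 0, 0]]])

```text
time_s: 9.88
ee_pos: [0.5404, 0.0798, 0.0916]
eef_rot: [-3.133, -0.237, -0.004]
contact_force: [0.2, 0.4, 0.1]
gripper_width: 0.0001
grip_force: 0.0
```

```bash
cat >> h.py <<'E'
CS=np.array([.5561,.0392,0]);YS=.156
E
python3 - <<'E'
from h import *
st(CS,YS)
b=imaging.get_image('side');crop(b,290,160,410,260,5,'pics/s6.png')
E
```

```text
t 9.8833 w [0.5404 0.0798 0.0916] local mm [-9.2 42.6 91.6] yaw 0.1508 zdir [ 0.003  0.    -1.   ] F [0.2 0.4 0.1] gw 5.180937539035892e-05
```

View pics/s6.png

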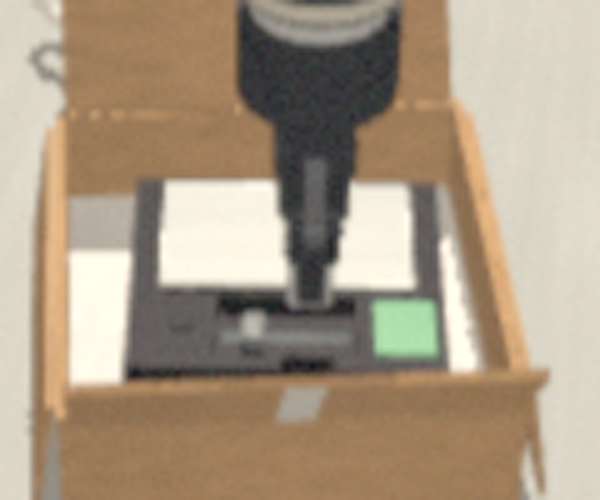

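The tip at (308,300) hangs over the empty part of the recess, on the display side of the nub at (255,322). I lower it into the recess.

Emit:
step_arm(moves=[[[-2, 0, 0, 0], [0, 0, 8, 0], [0, 0, 6, 0], [0, 0, 4, 0], [0, 0, 3, 0], [0, 0, 1, 0], [0, 0, 0, 0], [0, 0, 0, 0]]])

```text
time_s: 10.6
ee_pos: [0.5373, 0.0793, 0.0682]
eef_rot: [-3.133, -0.237, 0.0]
contact_force: [-0.1, 0.2, -0.9]
gripper_width: 0.0001
grip_force: 0.0
```

```bash
python3 -c "from h import *;st(CS,YS)"
```

```text
t 10.6 w [0.5373 0.0793 0.0682] local mm [-12.4  42.5  68.2] yaw 0.1508 zdir [-0.  0. -1.] F [-0.1  0.2 -0.9] gw 6.042648414147149e-05
```

Emit:
step_arm(moves=[[[0, 0, -1, 0], [4, 0, 0, 0], [4, 0, 0, 0], [3, 0, 0, 0], [3, 0, 0, 0], [3, 0, 0, 0], [3, 0, 0, 0], [0, 0, 0, 0]]])

```text
time_s: 11.27
ee_pos: [0.5574, 0.0823, 0.0691]
eef_rot: [-3.133, -0.236, 0.0]
contact_force: [0.1, 0.3, -0.4]
gripper_width: 0.0003
grip_force: 0.0
```

Emit:
step_arm(moves=[[[1, 0, 0, 0], [1, 0, 0, 0], [1, 0, 0, 0], [0, 0, 0, 0], [0, 0, 0, 0], [0, 0, 0, 0], [0, 0, 0, 0], [0, 0, 0, 0]]])

```text
time_s: 11.93
ee_pos: [0.5599, 0.0827, 0.0692]
eef_rot: [3.133, 0.237, -0.0]
contact_force: [-1.3, 0.7, -0.3]
gripper_width: -0.0001
grip_force: 0.5
```

```bash
python3 -c "from h import *;st(CS,YS)"
```

```text
t 11.9333 w [0.5599 0.0827 0.0692] local mm [10.5 42.3 69.2] yaw 0.1507 zdir [-0. -0. -1.] F [-1.3  0.7 -0.3] gw -7.032145118437618e-05
```

Emit:
step_arm(moves=[[[1, 0, 0, 0], [1, 0, 0, 0], [0, 0, 0, 0], [0, 0, 0, 0], [0, 0, 0, 0], [0, 0, 0, 0], [0, 0, 0, 0], [0, 0, 0, 0]]])

```text
time_s: 12.6
ee_pos: [0.562, 0.083, 0.0693]
eef_rot: [3.133, 0.237, 0.0]
contact_force: [-1.1, 0.8, 0.1]
gripper_width: -0.0002
grip_force: 0.4
```

Emit:
step_arm(moves=[[[1, 0, 0, 0], [1, 0, 0, 0], [0, 0, 0, 0], [0, 0, 0, 0], [0, 0, 0, 0], [0, 0, 0, 0], [0, 0, 0, 0], [0, 0, 0, 0]]])

```text
time_s: 13.27
ee_pos: [0.5641, 0.0833, 0.0693]
eef_rot: [-3.133, -0.237, -0.001]
contact_force: [0.1, 0.1, -0.1]
gripper_width: 0.0002
grip_force: 0.2
```

Emit:
step_arm(moves=[[[1, 0, 0, 0], [1, 0, 0, 0], [0, 0, 0, 0], [0, 0, 0, 0], [0, 0, 0, 0], [0, 0, 0, 0], [0, 0, 0, 0], [0, 0, 0, 0]]])

```text
time_s: 13.93
ee_pos: [0.5645, 0.0834, 0.0691]
eef_rot: [3.132, 0.237, -0.005]
contact_force: [-5.1, 0.2, 2.6]
gripper_width: 0.0001
grip_force: 2.6
```

```bash
python3 - <<'E'
from h import *
st(CS,YS)
b=imaging.get_image('side');crop(b,290,160,410,260,5,'pics/s7.png')
E
```

```text
t 13.9333 w [0.5645 0.0834 0.0691] local mm [15.2 42.3 69.1] yaw 0.1508 zdir [-0.003 -0.001 -1.   ] F [-5.1  0.2  2.6] gw 6.362049334256011e-05
```

View pics/s7.png

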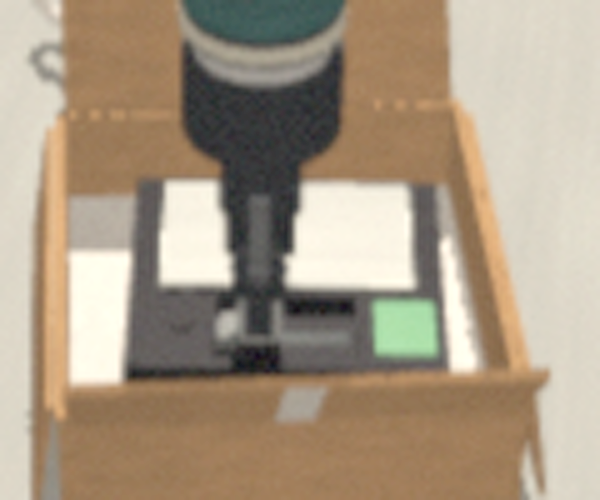

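The nub at (230,325) is now at the dot end of the recess. The tip stalled with 5 N against it, so the switch is at its stop. I give one last small push, then back off and leave.

Emit:
step_arm(moves=[[[1, 0, 0, 0], [0, 0, 0, 0], [0, 0, 0, 0], [-5, 0, 0, 0], [-5, 0, 0, 0], [0, 0, -10, 0], [0, 0, -25, 0], [0, 0, -30, 0]]])

```text
time_s: 14.65
ee_pos: [0.5561, 0.0821, 0.1342]
eef_rot: [-3.133, -0.237, 0.004]
contact_force: [1.2, -0.6, 0.3]
gripper_width: 0.0003
grip_force: 0.0
```

Emit:
step_arm(moves=[[[0, 0, -35, 0], [0, 0, -35, 0], [0, 0, -35, 0], [0, 30, 0, 0], [0, 35, 0, 0], [0, 35, 0, 0], [0, 35, 0, 0], [0, 35, 0, 0]]])

```text
time_s: 15.32
ee_pos: [0.5831, -0.0875, 0.2407]
eef_rot: [3.132, 0.237, 0.004]
contact_force: [0.5, 0.3, 0.9]
gripper_width: 0.0003
grip_force: 0.0
```

Emit:
step_arm(moves=[[[0, 35, 0, 0], [0, 35, 0, 0], [0, 30, 0, 0], [0, 0, 0, 0], [0, 0, 0, 0], [0, 0, 0, 0], [0, 0, 0, 0], [0, 0, 0, 0]]])

```text
time_s: 15.98
ee_pos: [0.5978, -0.1829, 0.2397]
eef_rot: [-3.132, -0.241, -0.001]
contact_force: [-0.1, -0.1, -1.3]
gripper_width: 0.0003
grip_force: 0.0
```

```bash
python3 - <<'E'
from h import *
st(CS,YS)
a=imaging.get_image('top')
crop(a,130,120,450,300,2,'pics/t8.png');b=imaging.get_image('side');crop(b,290,160,410,260,4,'pics/s8.png')
x=cv2.imread('pics/t8.png');y=cv2.imread('pics/s8.png')
y=cv2.resize(y,(270,225));cv2.imwrite('pics/v8.png',np.vstack([cv2.copyMakeBorder(i,0,0,0,640-i.shape[1],0) for i in(x,y)]))
E
```

```text
t 15.9833 w [ 0.5978 -0.1829  0.2397] local mm [   6.7 -225.9  239.7] yaw 0.1533 zdir [ 0.001  0.    -1.   ] F [-0.1 -0.1 -1.3] gw 0.0002977582348117509
```

View pics/v8.png

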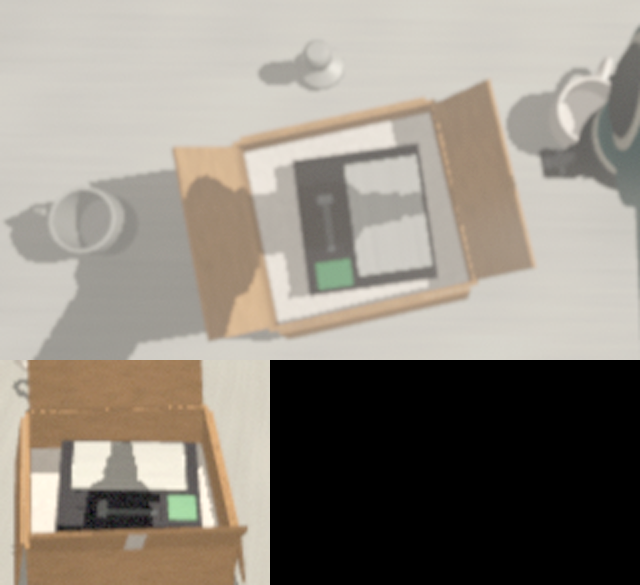

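The nub is now at (325,199), about 12.4 mm beyond where it started, so it is at the stop. The bystanders stand in place. I check the flap angles from their free edges, then hand in.

```bash
python3 - <<'E'
from h import *
from scipy.optimize import brentq
a=imaging.get_image('top')
P=lambda x,y,z:onz(a,130+(x+.5)/2-.5,120+(y+.5)/2-.5,z)
Q=R.from_euler('z',-YC)
for s,e in((1,[(175,148),(210,338)]),(-1,[(488,82),(532,266)])):
    for q in e:
        f=lambda t:s*Q.apply(P(*q,.1+.085*np.sin(t))-C)[1]-(.12-.085*np.cos(t))
        print(s,[(t,round(f(t)*1000,1)) for t in(1.8,2.0,2.2,2.3,2.4,2.5)])
print('nub',Q.apply(P(325,199,.075)-CS),(R.from_euler('z',-YS).apply(P(325,199,.075)-CS)*1000))
E
```

```text
1 [(1.8, np.float64(29.6)), (2.0, np.float64(14.7)), (2.2, np.float64(1.8)), (2.3, np.float64(-3.7)), (2.4, np.float64(-8.6)), (2.5, np.float64(-12.6))]
1 [(1.8, np.float64(30.3)), (2.0, np.float64(15.4)), (2.2, np.float64(2.5)), (2.3, np.float64(-3.0)), (2.4, np.float64(-7.8)), (2.5, np.float64(-11.9))]
-1 [(1.8, np.float64(30.6)), (2.0, np.float64(15.5)), (2.2, np.float64(2.3)), (2.3, np.float64(-3.5)), (2.4, np.float64(-8.5)), (2.5, np.float64(-12.8))]
-1 [(1.8, np.float64(29.8)), (2.0, np.float64(14.6)), (2.2, np.float64(1.4)), (2.3, np.float64(-4.3)), (2.4, np.float64(-9.4)), (2.5, np.float64(-13.7))]
nub [0.03227287 0.04032673 0.075     ] [28.94695336 42.77682889 75.        ]
```

Both flaps are at about 2.23 rad, and the nub is at scale x = 29 mm, which is fully on.

```bash
python3 -c "from bench import ctrl;print(ctrl.sign_off())"
```

```text
the job is handed in; nothing more can be done
None
```

I handed the job in with both flaps folded back to about 2.23 rad, the switch fully ON at its stop, and the pitcher, cup and tamper still standing; the one concern is an 86 N reading at the wrist, from the left flap's edge catching under the gripper (42 N on the right), which could count against the 40 N limit if the gripper's body took it.

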